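Hold the spring-return stop at the blank's colour mark

TASK

One wooden blank is waiting on the board of the marking-off jig; its painted end is blue or yellow. Take the red handle of the jig's spring-return stop, pull it out until its black pointer stands at the middle of the colour tab that matches that waiting blank, and keep it there: finish while still gripping the handle, with the stop held still at the tab. Do not let the stop snap back, and leave the blanks and everything else on the bench where they are.

Things in the scene. Friction and masses are not known exactly. Their poses are not given: they have to be found in the camera images.
- jig: Jig: fixed pale wooden board 420 (x) by 270 mm (y, from -160 to +110), 18 thick, flat on the bench, turned up to 0.4 rad. Origin on its underside. Its +x points away from the robot, to the grey spring tube; the stop is pulled along its -x. A white scale rail runs along x at y = +80 mm, top 48 mm above the bench. A low dark strip at y = -82 mm sets off the lane of the waiting blank.
- stop (a joint): The spring-return stop: how far it is pulled out along the jig's -x, in m. 0 is fully home, where the spring puts it; end of travel 0.115. The spring pulls it home with about 5 N at 0 rising to about 16 N at 0.115. It weighs about 0.45 kg.
- stop_handle (a point): Grip point of the red handle, 98 mm above the bench; axes as the jig's. The handle is an upright block fixed to the stop, 22 mm along x (pull direction), 45 mm along y; its top is 25 mm above this point, and the aluminium carriage (66 by 58 mm) it stands on is 52 mm below. Fingers may pinch it from above along x or y; nothing else near it is over 60 mm above the bench.
- stop_pointer (a point): Tip of the black pointer on the stop, 4 mm wide along x, 64 mm to the jig's +y side of the handle and 49 mm above the bench; it has the same x in the jig's frame as the handle and moves with it, next to the scale rail.
- mark_blue: Blue tab riding on the scale rail, fixed: 12 mm wide along x, 36 mm along y. Origin at the middle of its width (x), on the rail's top (48 mm above the bench); its axes are the jig's. The pointer stands at this mark when both have the same x in the jig's frame. 30 to 95 mm of pull, may be the nearer or the farther mark.
- mark_yellow: Yellow tab riding on the scale rail, fixed; same size and origin as the blue one.
- waiting_place (a point): Middle of the lane on the jig board where the waiting blank lies, on the board's top (18 mm above the bench). The waiting blank's centre is within 50 mm of it; the other blank is far away (over 200 mm).
- blank_blue_center (a point): Centre of the blue-coded blank: loose wooden bar 160 by 36 by 20 mm, long along its x, its -x end (36 mm) painted blue. It lies either on the jig (waiting) or on a separate plank piece on the bench to the robot's right.
- blank_yellow_center (a point): Centre of the yellow-coded blank: same bar, painted yellow at the end.
- tape: Bystander: roll of mauve tape, 90 mm across, 25 mm high. Origin at its underside.
- glue: Bystander: white bottle with red cap, 60 mm across, 170 mm high. Origin at its underside.
- hammer: Bystander: hammer lying on the bench. Origin at its underside.
- mug: Bystander: blue mug, 72 mm across, 85 mm high. Origin at its underside.
There are look-alikes about, which are no part of the job. Leave any purple or turquoise look-alike of the part that bears blank_blue_center alone.

How it is judged (in metres and radians):
At the end, for the whole second after the job is handed in: The fingers hold the stop (pressing it with over 3 N), it is still (under 10 mm/s), and its pointer is within 5 mm, along the rail, of the middle of the tab whose colour is that of the blank waiting on the jig (((horizontal distance between blank_blue_center and waiting_place below 0.07 m and x of stop_pointer in the frame of mark_blue between -0.005 and 0.005 m) or (horizontal distance between blank_yellow_center and waiting_place below 0.07 m and x of stop_pointer in the frame of mark_yellow between -0.005 and 0.005 m)) and contact force between the fingers and stop above 3 N and velocity of joint stop between -0.01 and 0.01 m/s); the arm keeps its last pose, push and grip.
It fails at once if the stop was let snap back (faster than 0.35 m/s towards home) (velocity of joint stop below -0.35 m/s).
It fails at once if a blank was moved more than 25 mm (distance of any of blank_blue_center, blank_yellow_center from where it was at the start of the episode above 0.025 m).
It fails at once if the tape, glue, hammer or mug was moved more than 25 mm (distance of any of tape, glue, hammer, mug from where it was at the start of the episode above 0.025 m).
It also fails if it takes over 32 s, if anything falls off the work surface, if the arm or the gripper's body presses on something with over 40 N, if the wrist force passes 120 N, or if a joint passes its speed limit or range.

ROBOT

A 6-joint arm with a two-finger parallel gripper is mounted at the origin on the work surface. World frame = base frame: x ahead of the robot, y to its left, z up, the work surface at z = 0. Lengths are in m, angles in degrees, forces in N, time in s.
With the tool pointing down it reaches from about 0.4 to 0.825 m from the base axis. Payload 7 kg.
Tool frame: the origin (TCP) lies at the very end of the fingers, on their centre line; the grasp point (between the pads) lies 19 mm behind it; x points along the fingers, y is the direction in which the jaws open and shut, and the axes are right-handed (so a half turn about x gives the same grasp; the last joint's range is limited). The gripper opens to 88 mm and grips with 3 to 60 N. Pads are 19 mm wide; open, the fingers measure 130 mm over their backs; the gripper's body (78 mm by 193 mm) begins 47 mm behind the grasp point.
Start: joints at [87.21, 20.546, 0.682, 0, -70.136, -16.507], TCP at [0.223, 0.637, 0.227] pointing down, gripper open.
Joint ranges: [-176.03, 176.03], [-82.01, 121.73], [-58.28, 71.71], [-173.87, 95.51], [-174.79, -0.11], [-173.66, 173.66]. Speed limits (degrees/s): [136.94, 136.94, 172.46, 180, 180, 180].

INTERFACE

Orientations are given as [roll, pitch, yaw] about the fixed x, y, z axes, in that order (R = Rz(yaw) Ry(pitch) Rx(roll)).
In Python, from plant import * gives the robot as it stands. The module is installed in compiled form; this text tells all that it offers.
- The arm moves only by the shell command python3 -m creep 'ROWS' [FORCE]. ROWS is a JSON object of lists of equal length, an entry for each row: "jaw": the closure, from -1 (fully open) to 1 (shut); "translation": the shift along the tool's x, y, z in m, a list of three; "roll": the turn about the tool's x in rad. A call has exactly 10 rows; each row shifts and turns the commanded pose from where the row before left it, along the tool's axes as they then stand; what a row does not reach is not made up. A row lasts 1/10 s, in which the tool goes at most 50 mm and 8.59 degrees, less where a joint would pass 70% of its speed; a pose out of reach is approached as far as the arm can. A call with a gripper value outside its range is refused whole. The fingers move at their own pace and stop on an object; FORCE is the grip in N (left out, the last holds). Time passes only in rows, so rows that do not move let the fingers close, or fill a call up. It gives the time, the measured TCP pose, the force and the opening at its end, in the units of the state.
- get_state(): the state, without advancing time (a new reading comes with each control period).
- capture(name): name is "scene" or "top" or "wrist"; returns a dict with "image" (420x560x3 uint8, red, green, blue), "fovy" (degrees; the focal length in pixels is half the picture's height over the tangent of half this angle, whatever the lens; pixels are square), "cx", "cy" (the principal point, pixels), "pose" (4x4, takes a point from camera to world coordinates); the wrist camera has in their place "tool_from_camera" (4x4, takes a point from camera to tool coordinates, whose origin is the TCP and whose axes are the tool frame's). Camera axes: x right, y up, looking along -z (the intrinsics and any distortion apply to the point x, -y, -z); pixel columns grow to the right and rows downward; lengths in m; the calibration is good to about 2 mm. The wrist camera is an equidistant fisheye: a pixel r from the principal point sees the ray r / f radians off the axis. A picture is of the moment at which its call begins: read the wrist's pose just before it. There is no depth.
- close_job(): hands the job in, once; it reports no verdict.
The state is a dict: "time_s": time; "joints": joint angles; "qd": joint speeds; "joint_torque": joint torques, N m; "tcp_pos": TCP position; "eef_rot": TCP orientation; "contact_force": force on the tool from outside, world axes, zero at the start; "moment": the same for the moment, N m; "gripper_width": finger opening in m.
Only numpy, scipy, OpenCV 4.12 (cv2) and the standard library are available. Lean on these libraries where they do the work, as an engineer would, in place of code of your own. Each camera call takes 0.05 s, during which the arm holds its last target.

## Working session

There is one attempt and no reset: what is moved stays moved. The work goes in short steps, Python scripts to look and compute and a shell command to move; the robot and the scene stay as the last step left them, time stands still between calls to the robot, and variables do not carry over. Pictures are saved under pics/ and viewed, and the job is handed in when it is done.

```bash
mkdir -p pics
cat > h.py <<'E'
from plant import *
import numpy as np, cv2, math
from scipy.spatial.transform import Rotation as R
def snap(n,f):
    c=capture(n); cv2.imwrite('pics/'+f,cv2.cvtColor(c['image'],cv2.COLOR_RGB2BGR)); return c
E
python3 - <<'E'
from h import *
s=get_state(); print(s)
for n in ('scene','top','wrist'):
    c=snap(n,n+'0.png'); print(n,{k:(np.round(v,4).tolist() if k!='image' else v.shape) for k,v in c.items()})
E
```

```text
{'time_s': 0.0, 'joints': array([ 8.72083604e+01,  2.05920598e+01,  6.32470756e-01, -1.88274769e-02,
       -7.01361767e+01, -1.65074003e+01]), 'qd': array([-0.03920914, -0.06445856, -0.03348039,  0.05424891,  0.06625034,
        0.05483972]), 'joint_torque': array([-4.70285122e-04, -5.82717669e+01,  2.93054473e+01,  6.99723065e+00,
        6.97717478e-03, -1.59897422e-04]), 'tcp_pos': array([0.22295207, 0.63658654, 0.22560981]), 'eef_rot': array([  96.03790843,   89.90261187, -103.26754362]), 'contact_force': array([ 0.53385642, -0.00879472, -0.03271824]), 'moment': array([ 0.01347316, -0.02514757,  0.03437762]), 'gripper_width': 0.08752705717856055}
scene {'image': (420, 560, 3), 'fovy': 49.513, 'cx': 278.3894, 'cy': 209.7193, 'pose': [[-0.7145, -0.455, 0.5315, 1.1779], [0.6996, -0.478, 0.5312, 0.7517], [0.0124, 0.7514, 0.6598, 0.9921], [0.0, 0.0, 0.0, 1.0]]}
top {'image': (420, 560, 3), 'fovy': 57.1221, 'cx': 274.017, 'cy': 199.9078, 'pose': [[0.0299, 0.9833, -0.1794, 0.2747], [-0.9993, 0.0334, 0.0168, 0.001], [0.0225, 0.1787, 0.9836, 1.1499], [0.0, 0.0, 0.0, 1.0]]}
wrist {'image': (420, 560, 3), 'fovy': 65.7065, 'cx': 274.0245, 'cy': 209.9733, 'tool_from_camera': [[-0.0006, 0.2504, -0.9682, -0.1575], [1.0, 0.0017, -0.0002, -0.0012], [0.0016, -0.9682, -0.2504, -0.0669], [0.0, 0.0, 0.0, 1.0]]}
```

View pics/scene0.png

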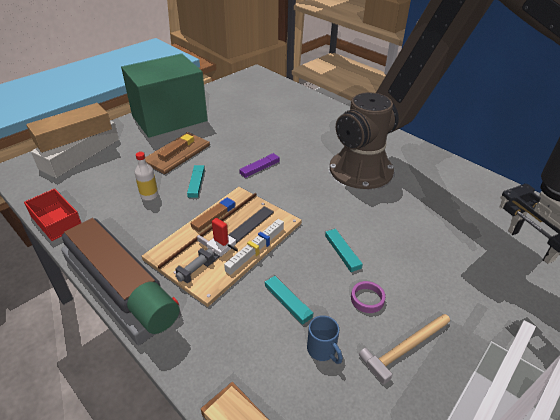

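View pics/top0.png

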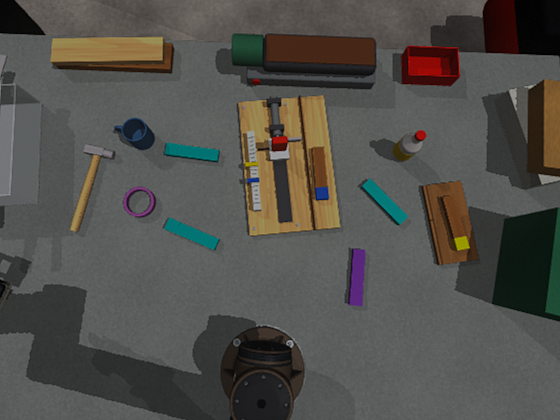

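View pics/wrist0.png

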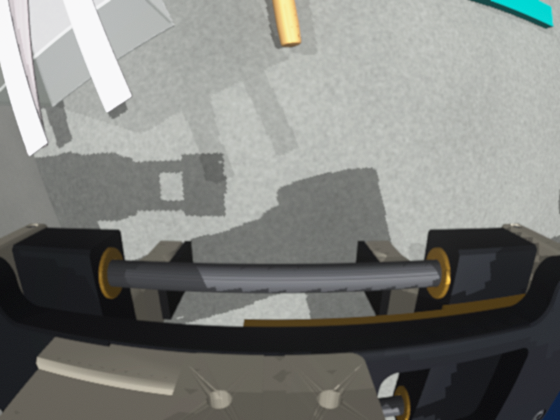

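The top view shows a blank with a blue end on the jig (321,175; blue end at 321,193), so the job is the blue tab at (252,181). The yellow tab is at (250,165), and the yellow-ended blank lies on the plank at (455,225).

Red things that could be taken for the handle in the top view:
- handle on the carriage (280,143)
- red bin (430,65)
- glue cap (420,136)
- red part by the vise (256,82)

I choose the one at (280,143), since it stands on the aluminium carriage. Next I check it in a crop and measure.

```bash
cat >> h.py <<'E'
def ray(c,u,v):
    f=210/math.tan(math.radians(c['fovy'])/2)
    d=np.array([(u-c['cx'])/f,-(v-c['cy'])/f,-1.]); T=np.array(c['pose']); return T[:3,3],T[:3,:3]@d
def onz(c,u,v,z):
    o,d=ray(c,u,v); return o+d*(z-o[2])/d[2]
def tri(c1,p1,c2,p2):
    o1,d1=ray(c1,*p1);o2,d2=ray(c2,*p2)
    A=np.stack([d1,-d2],1); t=np.linalg.lstsq(A,o2-o1,rcond=None)[0]
    a=o1+d1*t[0];b=o2+d2*t[1]; return (a+b)/2,np.linalg.norm(a-b)
def blobs(c,col,box,minA=6):
    h=cv2.cvtColor(c['image'],cv2.COLOR_RGB2HSV).astype(int)
    H,S,V=h[...,0],h[...,1],h[...,2]
    m={'red':((H<8)|(H>172))&(S>150)&(V>60),'blue':(H>105)&(H<130)&(S>140)&(V>50),'yellow':(H>21)&(H<33)&(S>150)&(V>120)}[col]
    k=np.zeros(m.shape,np.uint8);x0,y0,x1,y1=box;k[y0:y1,x0:x1]=m[y0:y1,x0:x1]
    n,l,st,ce=cv2.connectedComponentsWithStats(k)
    return [(st[i].tolist(),np.round(ce[i],2).tolist()) for i in range(1,n) if st[i][4]>=minA]
E
python3 - <<'E'
from h import *
t=capture('top');s=capture('scene')
for col in ('red','blue','yellow'):
    print(col,'top',blobs(t,col,(232,90,345,240)));print(col,'scene',blobs(s,col,(140,185,305,305)))
a=cv2.resize(t['image'][90:240,232:345],None,fx=3.5,fy=3.5,interpolation=cv2.INTER_CUBIC)
b=cv2.resize(s['image'][185:305,190:305],None,fx=3.4,fy=3.4,interpolation=cv2.INTER_CUBIC)
o=np.zeros((530,800,3),np.uint8);o[:a.shape[0],:a.shape[1]]=a;o[:b.shape[0],400:400+b.shape[1]]=b[:, :400]
cv2.imwrite('pics/crop1.png',o[...,::-1])
E
```

```text
red top [([272, 136, 16, 14, 161], [279.19, 141.6])]
red scene [([212, 218, 16, 28, 334], [219.6, 230.95]), ([172, 297, 6, 7, 16], [174.81, 299.88])]
blue top [([247, 178, 12, 5, 46], [252.59, 179.83]), ([315, 187, 14, 13, 154], [321.46, 193.08])]
blue scene [([220, 198, 15, 13, 103], [228.01, 203.22]), ([258, 232, 12, 15, 64], [264.64, 237.81])]
yellow top [([245, 162, 14, 4, 50], [251.02, 163.48])]
yellow scene [([140, 185, 15, 11, 140], [146.6, 189.51]), ([247, 241, 12, 15, 61], [254.08, 246.75])]
```

View pics/crop1.png

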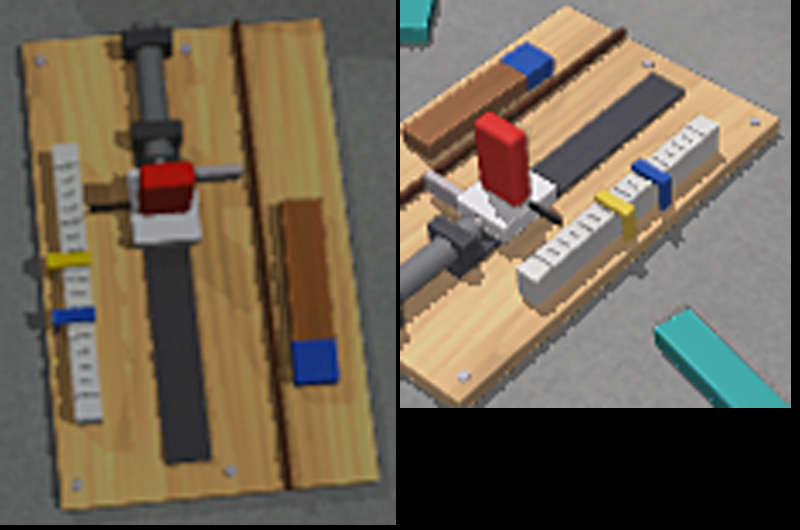

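The crop confirms it: the red handle stands on the aluminium carriage, the blank's end is blue, and the blue tab is the one nearer the robot, i.e. the longer pull.

Run:
```python
from h import *
t=capture('top');s=capture('scene')
cr=lambda x,y:(232+(x+.5)/3.5-.5,90+(y+.5)/3.5-.5)
C=[onz(t,*cr(*p),.018) for p in ((22,43),(322,18),(378,482),(60,508))]
for p in C: print('corner',p.round(4))
for a,b in((0,3),(1,2)):
    d=C[a]-C[b];print('yaw',np.degrees(np.arctan2(d[1],d[0])))
for a,b in((1,0),(2,3)):
    d=C[b]-C[a];print('yaw y',np.degrees(np.arctan2(-d[0],d[1])),np.linalg.norm(d))
print('handle top',onz(t,*cr(166.5,178),.123))
print('blue',onz(t,252.6,179.8,.05),tri(t,(252.6,179.8),s,(264.64,235)))
print('yel',onz(t,251,163.5,.05))
print('pointer tip',onz(t,*cr(90,208),.049))
st=get_state();Rm=R.from_euler('xyz',st['eef_rot'],degrees=True).as_matrix();print(Rm.round(3))
```

```text
corner [0.7879 0.1035 0.018 ]
corner [ 0.8226 -0.1644  0.018 ]
corner [ 0.4053 -0.2147  0.018 ]
corner [0.3748 0.0525 0.018 ]
yaw 7.04313233121006
yaw 6.869162803504101
yaw y 7.38636802244214 0.27021030018561815
yaw y 6.510570435429488 0.2689407394695983
handle top [ 0.63054122 -0.02596098  0.123     ]
blue [0.53285614 0.04659637 0.05      ] (array([0.53088751, 0.0476017 , 0.05392091]), np.float64(0.003115395853094897))
yel [0.58190684 0.05325994 0.05      ]
pointer tip [0.62713507 0.03625973 0.049     ]
[[-0.    -0.33  -0.944]
 [-0.    -0.944  0.33 ]
 [-1.     0.    -0.   ]]
```

```bash
python3 -m creep '{"jaw":[-1,-1,-1,-1,-1,-1,-1,-1,-1,-1],"translation":[[0,0,0],[0,0,0],[0,0,0],[0,0,0],[0,0,0],[0,0,0],[0,0,0],[0,0,0],[0,0,0],[0,0,0]],"roll":[0.139,0.139,0.139,0.139,0.139,0.139,0.139,0.139,0,0]}' 60
python3 - <<'E'
from h import *
st=get_state();Rm=R.from_euler('xyz',st['eef_rot'],degrees=True).as_matrix();print(Rm.round(3))
print(st['tcp_pos'],st['joints'].round(1),'tool delta to above handle',Rm.T@(np.array([.629,-.026,.215])-st['tcp_pos']))
E
```

```text
time_s: 1.35
tcp_pos: [0.2231, 0.637, 0.2266]
eef_rot: [-16.0, 90.0, 81.2]
contact_force: [-0.5, 0.5, 0.4]
gripper_width: 0.0873
[[ 0.    -0.992 -0.126]
 [ 0.    -0.126  0.992]
 [-1.    -0.     0.   ]]
[0.22307894 0.63703609 0.22657553] [ 87.2  20.5   0.7   0.  -70.1 -80. ] tool delta to above handle [ 0.01156294 -0.31932393 -0.70881682]
```

```bash
python3 -m creep '{"jaw":[-1,-1,-1,-1,-1,-1,-1,-1,-1,-1],"translation":[[0,-0.016,-0.0355],[0,-0.016,-0.0355],[0,-0.016,-0.0355],[0,-0.016,-0.0355],[0,-0.016,-0.0355],[0,-0.016,-0.0355],[0,-0.016,-0.0355],[0,-0.016,-0.0355],[0,-0.016,-0.0355],[0,-0.016,-0.0355]],"roll":[0,0,0,0,0,0,0,0,0,0]}'
python3 -m creep '{"jaw":[-1,-1,-1,-1,-1,-1,-1,-1,-1,-1],"translation":[[0,-0.016,-0.0355],[0,-0.016,-0.0355],[0,-0.016,-0.0355],[0,-0.016,-0.0355],[0,-0.016,-0.0355],[0,-0.016,-0.0355],[0,-0.016,-0.0355],[0,-0.016,-0.0355],[0,-0.016,-0.0355],[0,0,0]],"roll":[0,0,0,0,0,0,0,0,0,0]}'
python3 - <<'E'
from h import *
st=get_state();Rm=R.from_euler('xyz',st['eef_rot'],degrees=True).as_matrix();print(Rm.round(3))
print(st['tcp_pos'],st['joints'].round(1),'tool delta to above handle',Rm.T@(np.array([.629,-.026,.215])-st['tcp_pos']))
snap('wrist','wrist1.png');snap('scene','scene1.png')
E
```

```text
time_s: 2.35
tcp_pos: [0.4257, 0.3028, 0.2269]
eef_rot: [-45.5, 90.0, 51.7]
contact_force: [0.8, -0.9, -0.4]
gripper_width: 0.0876
time_s: 3.35
tcp_pos: [0.6084, 0.0011, 0.226]
eef_rot: [143.8, 89.9, -119.2]
contact_force: [-0.1, -0.2, 0.3]
gripper_width: 0.0878
[[-0.001 -0.993 -0.122]
 [-0.001 -0.122  0.993]
 [-1.     0.001 -0.001]]
[0.60839564 0.00108421 0.22596422] [ 18.5  14.4  -8.2   0.  -67.5 -11.5] tool delta to above handle [ 0.01097863 -0.01715529 -0.02938492]
```

View pics/wrist1.png

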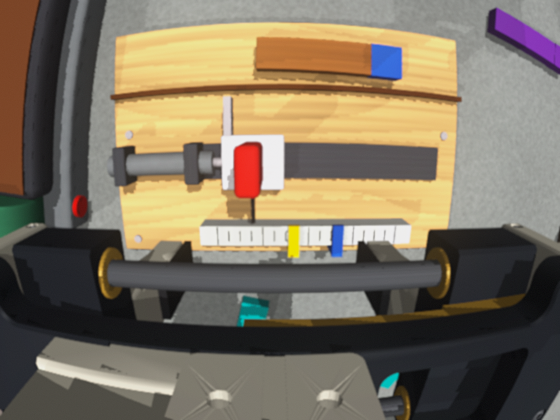

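View pics/scene1.png

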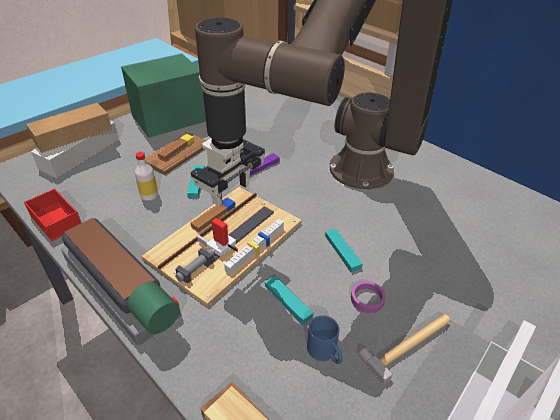

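The wrist view shows the red handle at (247,170), the pointer tip at (252,218), and the yellow and blue tabs at (293,240) and (337,240). I measure all of these through the fisheye model.

```bash
cat >> h.py <<'E'
def wray(c,st,u,v):
    f=210/math.tan(math.radians(c['fovy'])/2)
    a,b=u-c['cx'],v-c['cy'];r=math.hypot(a,b);th=r/f
    d=np.array([a/r*math.sin(th),-b/r*math.sin(th),-math.cos(th)]) if r else np.array([0,0,-1.])
    T=np.array(c['tool_from_camera']);Rm=R.from_euler('xyz',st['eef_rot'],degrees=True).as_matrix()
    return st['tcp_pos']+Rm@T[:3,3],Rm@T[:3,:3]@d
def wz(c,st,u,v,z):
    o,d=wray(c,st,u,v);return o+d*(z-o[2])/d[2]
E
python3 - <<'E'
from h import *
st=get_state();w=capture('wrist');Rm=R.from_euler('xyz',st['eef_rot'],degrees=True).as_matrix()
for c in('red','blue','yellow'):print(c,blobs(w,c,(100,20,470,262)))
h=cv2.cvtColor(w['image'],cv2.COLOR_RGB2HSV)
a=cv2.resize(w['image'][130:265,190:370],None,fx=4.4,fy=4.4,interpolation=cv2.INTER_CUBIC);cv2.imwrite('pics/crop2.png',a[...,::-1])
E
```

```text
red [([233, 140, 27, 56, 1415], [246.01, 166.96])]
blue [([371, 42, 29, 35, 914], [384.89, 59.21]), ([330, 223, 12, 31, 319], [335.82, 238.23])]
yellow [([286, 223, 13, 32, 339], [292.28, 238.97])]
```

View pics/crop2.png

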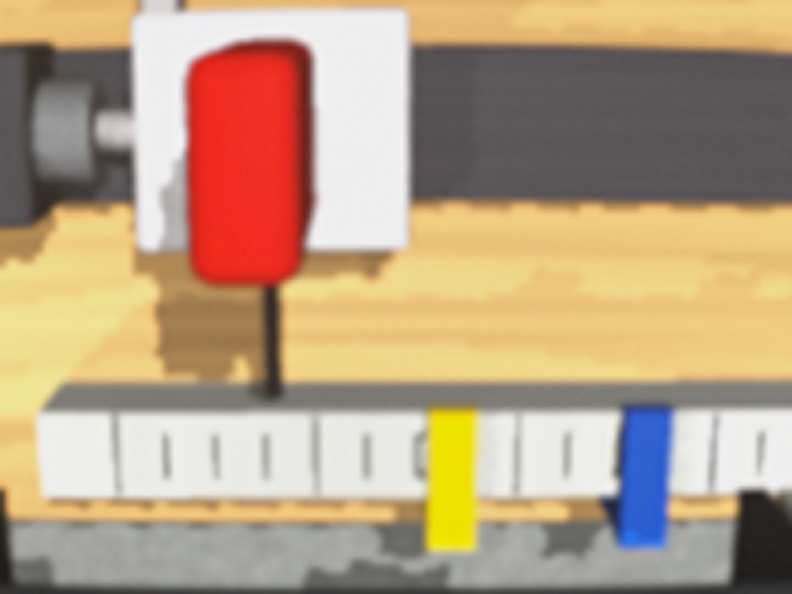

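Run:
```python
from h import *
st=get_state();w=capture('wrist');Rm=R.from_euler('xyz',st['eef_rot'],degrees=True).as_matrix()
cr=lambda x,y:(190+(x+.5)/4.4-.5,130+(y+.5)/4.4-.5)
P={'h':wz(w,st,*cr(245,166),.123),'hL':wz(w,st,*cr(189,166),.123),'hR':wz(w,st,*cr(302,166),.123),'hU':wz(w,st,*cr(245,58),.123),'hD':wz(w,st,*cr(245,283),.123),
'p':wz(w,st,*cr(273,392),.049),'ptop':wz(w,st,*cr(273,330),.049),'b':wz(w,st,335.8,238.2,.051),'b2':wz(w,st,*cr(647,430),.051),'y':wz(w,st,292.3,239,.051),'y2':wz(w,st,*cr(452,430),.051)}
a=(wz(w,st,*cr(40,495),.048),wz(w,st,*cr(700,495),.048));d=a[0]-a[1];print('rail yaw',np.degrees(np.arctan2(d[1],d[0])))
u=np.array([math.cos(math.radians(7)),math.sin(math.radians(7))]);n=np.array([-u[1],u[0]])
for k,p in P.items():print(k,p.round(4),'u %.4f n %.4f'%(p[:2]@u,p[:2]@n),'tool',(Rm.T@(p-st['tcp_pos'])).round(4))
```

```text
rail yaw 6.9713805378645715
h [ 0.6342 -0.0266  0.123 ] u 0.6262 n -0.1037 tool [ 0.1033 -0.0235 -0.0342]
hL [ 0.6445 -0.0255  0.123 ] u 0.6366 n -0.1038 tool [ 0.1033 -0.0339 -0.0343]
hR [ 0.6238 -0.0278  0.123 ] u 0.6157 n -0.1037 tool [ 0.1033 -0.013  -0.0342]
hU [ 0.6364 -0.0464  0.123 ] u 0.6260 n -0.1236 tool [ 0.1033 -0.0233 -0.0541]
hD [ 0.6319 -0.0048  0.123 ] u 0.6266 n -0.0818 tool [ 0.1033 -0.0239 -0.0123]
p [0.6271 0.0373 0.049 ] u 0.6270 n -0.0394 tool [ 0.1773 -0.0244  0.0301]
ptop [0.6288 0.0219 0.049 ] u 0.6267 n -0.0549 tool [ 0.1773 -0.0241  0.0146]
b [0.5334 0.0479 0.051 ] u 0.5352 n -0.0175 tool [0.1753 0.0673 0.0521]
b2 [0.5347 0.0354 0.051 ] u 0.5350 n -0.0300 tool [0.1753 0.0676 0.0396]
y [0.5809 0.0542 0.051 ] u 0.5832 n -0.0170 tool [0.1753 0.0194 0.0526]
y2 [0.5827 0.0411 0.051 ] u 0.5834 n -0.0303 tool [0.1753 0.0192 0.0393]
```

```bash
python3 -m creep '{"jaw":[-1,-1,-1,-1,-1,-1,-1,-1,-1,-1],"translation":[[0,-0.012,-0.017],[0,-0.012,-0.017],[0.02,0,0],[0.025,0,0],[0.025,0,0],[0.025,0,0],[0.025,0,0],[0.015,0,0],[0.010,0,0],[0,0,0]],"roll":[0,0,0,0,0,0,0,0,0,0]}' 35
python3 - <<'E'
from h import *
st=get_state();print(st['tcp_pos'],st['contact_force'])
snap('wrist','wrist2.png');snap('scene','scene2.png')
E
```

```text
time_s: 4.55
tcp_pos: [0.634, -0.0254, 0.0805]
eef_rot: [92.8, 89.9, -170.1]
contact_force: [-0.3, -0.0, 0.4]
gripper_width: 0.0876
[ 0.63396765 -0.02542591  0.08054632] [-0.31669709 -0.04119141  0.42463459]
```

View pics/wrist2.png

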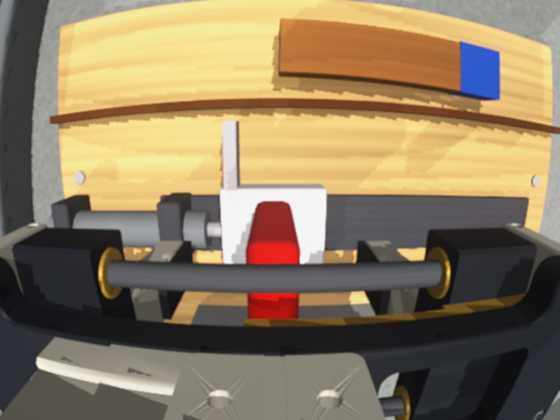

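View pics/scene2.png

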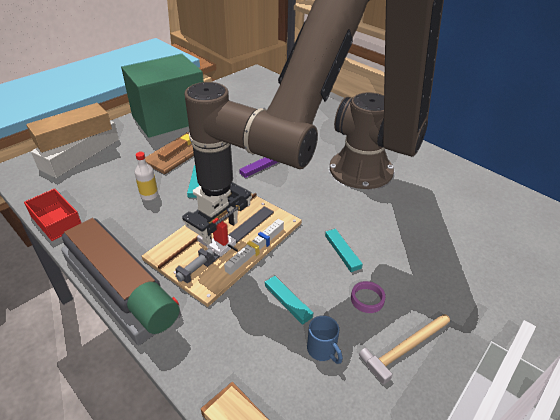

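The handle (272,270) is centred between the fingers in the wrist view, and the force reading is near zero. I close on it.

```bash
python3 -m creep '{"jaw":[1,1,1,1,1,1,1,1,1,1],"translation":[[0,0,0],[0,0,0],[0,0,0],[0,0,0],[0,0,0],[0,0,0],[0,0,0],[0,0,0],[0,0,0],[0,0,0]],"roll":[0,0,0,0,0,0,0,0,0,0]}' 40
python3 - <<'E'
from h import *
st=get_state();print(st['tcp_pos'],st['eef_rot'],st['contact_force'],st['gripper_width'])
Rm=R.from_euler('xyz',st['eef_rot'],degrees=True).as_matrix();print(Rm.round(4))
snap('wrist','wrist3.png')
E
```

```text
time_s: 5.65
tcp_pos: [0.6348, -0.0263, 0.0815]
eef_rot: [112.4, 90.0, -150.6]
contact_force: [-0.5, -0.1, -0.6]
gripper_width: 0.0221
[ 0.63481577 -0.02628085  0.08152685] [ 112.40985503   89.99345012 -150.58785689] [-0.48031665 -0.1277523  -0.55918002] 0.022143083770735497
[[-1.000e-04 -9.925e-01 -1.219e-01]
 [-1.000e-04 -1.219e-01  9.925e-01]
 [-1.000e+00  1.000e-04 -0.000e+00]]
```

View pics/wrist3.png

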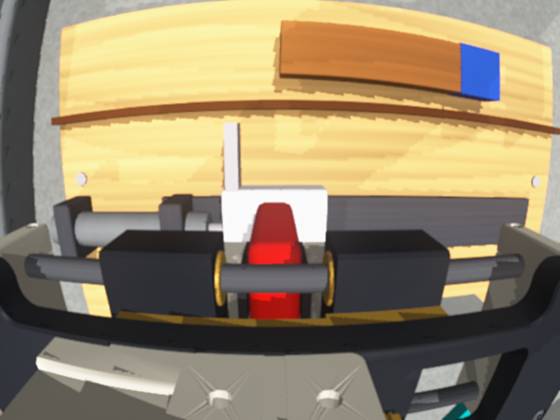

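```bash
python3 -m creep '{"jaw":[1,1,1,1,1,1,1,1,1,1],"translation":[[0,0.004,0],[0,0.008,0],[0,0.010,0],[0,0.010,0],[0,0.010,0],[0,0.010,0],[0,0.010,0],[0,0.010,0],[0,0.008,0],[0,0.004,0]],"roll":[0,0,0,0,0,0,0,0,0,0]}' 45
python3 -m creep '{"jaw":[1,1,1,1,1,1,1,1,1,1],"translation":[[0,0.003,0],[0,0.002,0],[0,0.001,0],[0,0,0],[0,0,0],[0,0,0],[0,0,0],[0,0,0],[0,0,0],[0,0,0]],"roll":[0,0,0,0,0,0,0,0,0,0]}'
python3 - <<'E'
from h import *
st=get_state();print(st['tcp_pos'],st['contact_force'],st['gripper_width'])
Rm=R.from_euler('xyz',st['eef_rot'],degrees=True).as_matrix();print(Rm.round(4)[:,1])
snap('wrist','wrist4.png')
t=snap('top','top4.png');s=snap('scene','scene4.png')
o=np.zeros((560,800,3),np.uint8)
a=cv2.resize(t['image'][90:240,232:345],None,fx=3.5,fy=3.5,interpolation=cv2.INTER_CUBIC)
b=cv2.resize(s['image'][195:285,210:310],None,fx=4,fy=4,interpolation=cv2.INTER_CUBIC)
o[:a.shape[0],:a.shape[1]]=a;o[:b.shape[0],400:]=b;cv2.imwrite('pics/crop4.png',o[...,::-1])
E
```

```text
time_s: 6.7
tcp_pos: [0.5535, -0.0365, 0.0815]
eef_rot: [-95.1, 89.8, 2.0]
contact_force: [14.5, -4.3, -12.3]
gripper_width: 0.022
time_s: 7.7
tcp_pos: [0.5483, -0.0371, 0.0815]
eef_rot: [-96.5, 89.7, 0.5]
contact_force: [13.0, -2.9, -11.5]
gripper_width: 0.0218
[ 0.54825476 -0.03712017  0.08153076] [ 12.99488315  -2.9195534  -11.54565513] 0.021836169117457227
[-0.9925 -0.1224 -0.0044]
```

View pics/crop4.png

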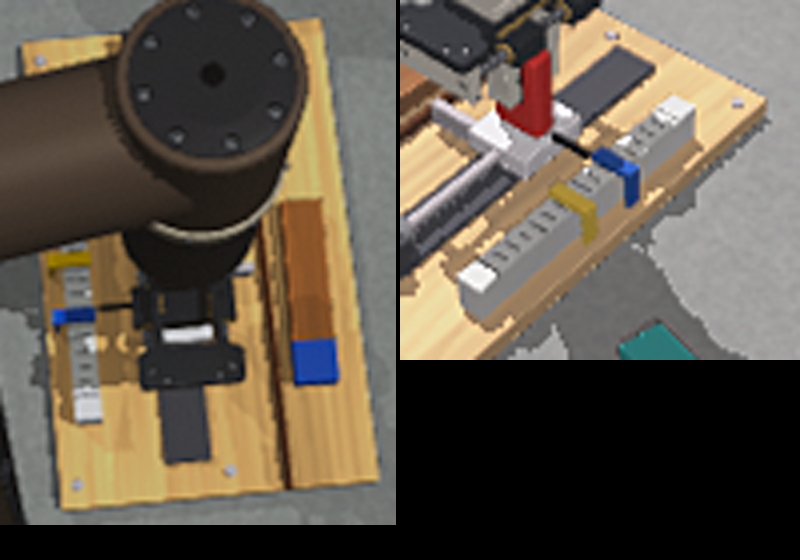

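View pics/wrist4.png

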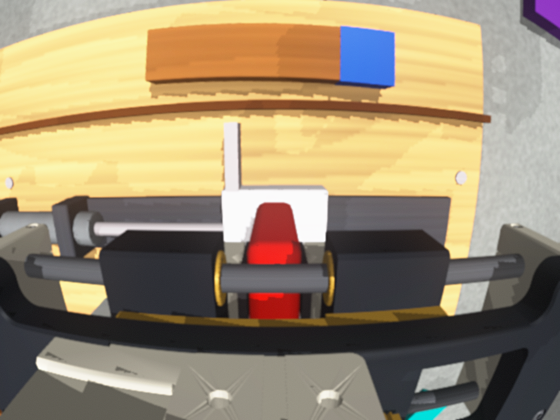

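The grip held, and the wrist view shows the handle unchanged between the pads. The pointer is about 4 mm short of the blue tab's middle, so I pull on slightly.

```bash
python3 -m creep '{"jaw":[1,1,1,1,1,1,1,1,1,1],"translation":[[0,0.0015,0],[0,0.0015,0],[0,0.0015,0],[0,0,0],[0,0,0],[0,0,0],[0,0,0],[0,0,0],[0,0,0],[0,0,0]],"roll":[0,0,0,0,0,0,0,0,0,0]}'
python3 - <<'E'
from h import *
st=get_state();print(st['tcp_pos'],st['contact_force'],st['gripper_width'])
u=np.array([math.cos(math.radians(7)),math.sin(math.radians(7))]);print('tcp u',st['tcp_pos'][:2]@u, 'qd',abs(st['qd']).max())
t=snap('top','top5.png');s=snap('scene','scene5.png')
print(blobs(t,'blue',(232,90,345,240)),blobs(s,'blue',(210,195,310,285)))
o=np.zeros((560,800,3),np.uint8)
a=cv2.resize(t['image'][165:195,240:285],None,fx=8,fy=8,interpolation=cv2.INTER_CUBIC)
b=cv2.resize(s['image'][215:265,235:285],None,fx=8,fy=8,interpolation=cv2.INTER_CUBIC)
o[:a.shape[0],:a.shape[1]]=a;o[:b.shape[0],400:]=b;cv2.imwrite('pics/crop5.png',o[...,::-1])
E
```

```text
time_s: 8.85
tcp_pos: [0.5439, -0.0377, 0.0815]
eef_rot: [-96.5, 89.7, 0.5]
contact_force: [14.0, -4.3, -12.4]
gripper_width: 0.0217
[ 0.54388935 -0.03767998  0.08153378] [ 14.01948817  -4.25275274 -12.43753043] 0.021719965476081734
tcp u 0.5352432429121453 qd 0.08006766833749664
[([247, 178, 12, 5, 46], [252.59, 179.83]), ([315, 187, 14, 13, 154], [321.46, 193.08])] [([258, 232, 12, 15, 64], [264.59, 237.67])]
```

View pics/crop5.png

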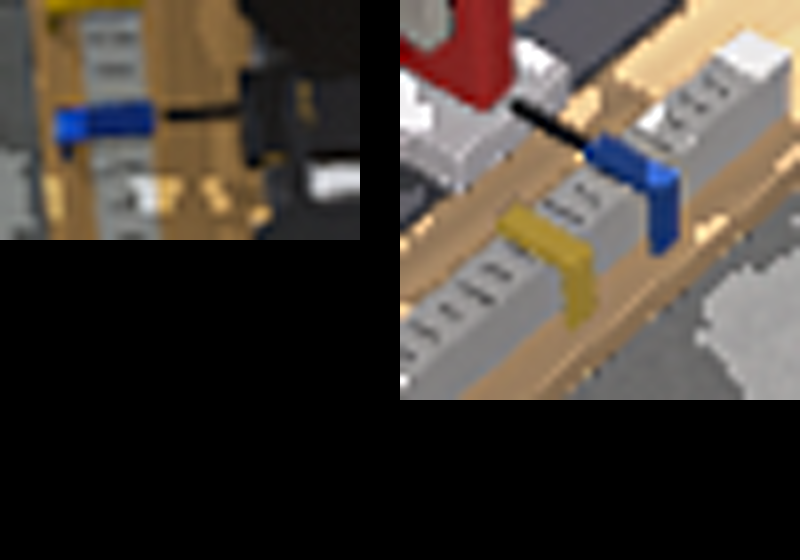

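Run:
```python
from h import *
t=capture('top');s=capture('scene');u=np.array([math.cos(math.radians(7)),math.sin(math.radians(7))])
def meas(c,box,zp,name):
    x0,y0,x1,y1=box; v=c['image'][y0:y1,x0:x1].max(2); ys,xs=np.where(v<55)
    U=np.array([onz(c,x0+x,y0+y,zp)[:2]@u for x,y in zip(xs,ys)]);print(name,'pointer u',U.mean().round(4),U.std().round(4),len(U))
meas(t,(261,175,268,184),.049,'top');meas(s,(250,226,258,234),.049,'scene')
print('tab top',[(onz(t,*p,.051)[:2]@u).round(4) for p in((252.6,179.8),(255,179.5),(249,180.3))])
# scene: tab top face corners from crop (8x, offset 235,215)
f=lambda x,y:(235+(x-400+.5)/8-.5,215+(y+.5)/8-.5)
print('tab scene',[(onz(s,*f(*p),.051)[:2]@u).round(4) for p in((594,148),(625,160),(645,170))])
print(get_state()['tcp_pos'][:2]@u,get_state()['time_s'])
```

```text
top pointer u 0.5348 0.0011 9
scene pointer u 0.5346 0.0016 14
tab top [np.float64(0.5343), np.float64(0.5346), np.float64(0.5337)]
tab scene [np.float64(0.5344), np.float64(0.532), np.float64(0.5313)]
0.5352322771444132 9.05
```

Both views agree to about 1 mm. The stop is still and the blue blank's blob hasn't moved, so I hand in.

Run:
```python
from h import *
s=get_state();print(s['contact_force'],s['gripper_width'],abs(s['qd']).max())
print(close_job())
```

```text
[ 13.06890566  -4.17051983 -12.70424995] 0.022012001731328754 0.06705591554393008
the job is handed in; nothing more can be done
None
```

The waiting blank has a blue end, so I gripped the red handle along the pull direction and pulled the stop out about 91.5 mm to the blue tab. I handed the job in at about 9 s with the handle still gripped.

- **Pointer position:** it stood within about 0.5 mm of the blue tab's middle in the top view. In the scene view it was within 0.2 mm at the tab's near end, but 2.6–3.3 mm off at two points further along the tab. I trust those two points less, because I picked the pixels by hand on a tilted face. All readings are inside the 5 mm limit.
- **Grip and stillness:** the grip was set to 45 N with the jaws on the 22 mm handle. Joint speeds were at most 0.08 °/s, and the wrist force was about 19 N.
- **Rest of the bench:** the blue blank showed no movement in the top view. I did not re-measure the other blank, tape, glue, hammer or mug, but nothing but the handle was gripped.

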